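# Set and lock the label stop on the bottle jig

## Robot

A 6-joint arm with a two-finger parallel gripper is mounted at the origin on the work surface. World frame = base frame: x ahead of the robot, y to its left, z up, the work surface at z = 0. Lengths are in mm, angles in rad, forces in N, time in s.
With the tool pointing down it reaches from about 300 to 775 mm from the base axis. Payload 14.6 kg.
Tool frame: the origin (TCP) lies at the very end of the fingers, on their centre line; the grasp point (between the pads) lies 19 mm behind it; z points along the fingers, y is the line along which they close (so a half turn about z gives the same grasp; the last joint's range is limited). The gripper opens to 94 mm and grips with 3 to 60 N. Pads are 16 mm wide; open, the fingers measure 119 mm over their backs; the gripper's body (75 mm by 177 mm) begins 78 mm behind the grasp point.
Start: joints at [-1.401, 0.3, 1.521, -0, 1.321, -0.067], TCP at [129.02, -534.643, 179.346] pointing down, gripper open.
Joint ranges: [-3.03, 3.03], [-0.79, 2.21], [0.23, 2.52], [-1.04, 4.18], [0, 3.07], [-2.55, 2.55]. Speed limits (rad/s): [2.22, 2.22, 2.57, 3.14, 3.14, 3.14].

## Interface

Orientations are given as [roll, pitch, yaw] about the fixed x, y, z axes, in that order (R = Rz(yaw) Ry(pitch) Rx(roll)).
In Python, from cell import manip, camera, get_calibration gives the robot as it stands. The module is installed in compiled form; this text tells all that it offers.
- The arm moves only by the tool jog_arm, never from a script. Its argument "plan" is one flat list of numbers, 6 for each row, row after row: the shift along the world's x, y, z in m, then the turn, a rotation vector about the world's x, y, z in degrees. A call has 1 to 20 rows; each row is the pose to reach, as a shift and turn from the pose commanded when the call began; what a row does not reach only later rows make up. A row lasts 1/10 s, in which the tool goes at most 50 mm and 8.59 degrees, less where a joint would pass 70% of its speed; a pose out of reach is approached as far as the arm can. A call with a gripper value outside its range is refused whole. "claw" is the finger opening in m, from 0 to 0.094, set as the call begins (left out, the last holds). The fingers move at their own pace and stop on an object; "force" is the grip in N (left out, the last holds). Time passes only in rows, so rows that repeat a pose let the fingers close. It gives the time, the measured TCP pose, the force, the opening and the grip force at its end, in the units of the state.
- manip.read_state(): the state, without advancing time (a new reading comes with each control period).
- camera(name): name is "side" or "top" or "wrist"; returns (picture, depth): 480x640x3 uint8, red, green, blue; 480x640 float32, mm along the optical axis (not along the pixel's ray), 0 where there is no reading.
- get_calibration(name): a dict with "fx", "fy", "cx", "cy" (pixels), "origin" and "attitude" of the camera in the world. Camera axes: x right, y down, z forward; pixel columns grow to the right and rows downward; lengths in mm; the calibration is good to about 2 mm. The wrist camera is an equidistant fisheye: a pixel r from the principal point sees the ray r / f radians off the axis. A picture is of the moment at which its call begins: read the wrist's pose just before it. get_calibration takes no time and is no camera call; for the wrist camera it gives the pose at the moment of the call.
- manip.sign_off(): hands the job in; it is judged then, once.
The state is a dict: "clock": time; "joints": joint angles; "qd": joint speeds; "effort": joint torques, N m; "eef_pos": TCP position; "eef_rot": TCP orientation; "wrist_force": force on the tool from outside, world axes, zero at the start; "moment": the same for the moment, N m; "finger_gap": finger opening in mm; "finger_force": force on a finger pad.
Only numpy, scipy, OpenCV 4.12 (cv2) and the standard library are available. Lean on these libraries where they do the work, as an engineer would, in place of code of your own. Each camera call takes 0.05 s, during which the arm holds its last target. There are 200 camera calls.

## Task

On the green bottle-labelling jig, slide the orange stop along its track until its pointer lines up with the red clip (not the white one), and leave it there. Then take the mallet and knock the brass locking pin down flush with its block, with the mallet only, and stand the mallet back on its head anywhere on the cork mat. Leave the other things on the bench where they are.

Things in the scene. Friction and masses are not known exactly. Their poses are not given: they have to be found in the camera images.
- jig: Green base plate (225 x 380 x 12 mm), fixed to the bench, carrying the track and what follows. Origin at bench height under the middle of the track; z up, y along the track (away from the locking pin), x away from the bottle.
- jig_bottle (a point): Middle of a dark wine bottle held fixed on the jig's -x side, lying along jig y, 75 mm across and 297 mm long, its axis 98 mm from the track's middle line and 53 mm above the bench (top 91 mm); neck (31 mm thick) towards the locking pin. Axes as the jig.
- stop (a joint): Travel of the orange stop along its track: 0 at the end nearest the locking pin, 0.18 m at the other end; grows along the jig's +y; the stop's middle is at jig y = value - 90 mm. It rubs with about 2.5 N and stays where it is left.
- stop_grip (a point): Middle of the orange grip post of the stop: 24 mm (jig x) by 20 mm (jig y), standing on a 12 mm high black foot (44 x 30 mm); the post runs from 36 to 72 mm above the bench, this point is 54 mm up. Axes as the jig.
- stop_pointer (a point): Tip of the thin orange pointer that sticks out on the stop's +x side, level with the middle of the post (jig y), 44 mm from it in x. Axes as the jig. It is lined up when it has the same jig y as the red clip's ridge.
- red_clip: Red clip on the scale strip beside the track, 20 x 12 x 18 mm, with a 3 mm ridge on top that points at the track; fixed. Origin at its underside, in line with the ridge, 61 mm from the track's middle line in jig x. Axes as the jig (y along the track). It may be on either side of the stop.
- white_clip: White clip of the same shape on the same strip, on the other side of the stop: not the mark to use. Fixed.
- lock_pin (a joint): Depth of the locking pin: 0 fully up (14 mm proud of its block), 0.014 m flush with the block's top. Starts within 3 mm of fully up. Stiff: about 8 to 10 N pushes it down, and it stays where it is left.
- pin_top (a point): Centre of the top of the upright brass locking pin, 18 mm across, in a dark steel block (44 x 40 mm, top 60 mm above the bench) at the -y end of the track, at jig x = 0, y = -165 mm; 74 mm above the bench when fully up.
- mat: Cork mat, 260 x 160 x 3 mm (x, y, z), fixed. Origin at the centre of its underside, at bench height.
- mallet: Mallet (0.28 to 0.5 kg) standing on its head on the mat: black rubber head, upright cylinder 50 mm across, 80 mm tall; level wooden handle along the body's -x, 18 mm wide, 22 mm high, middle line 45 mm above the head's underside, ending 172 mm from the head's axis. Origin at the centre of the head's flat underside (striking face); z up. It balances on its head.
- mallet_grip (a point): Point on the handle's middle line, 55 mm from the head's axis along the body's -x, 45 mm above the striking face: a good place to grip (across, 18 mm). Axes as the mallet.
- bottle_green: A standing green wine bottle, 75 mm across, 290 mm tall; origin at the centre of its underside. To be left alone.
- bottle_amber: A standing amber wine bottle, 75 mm across, 300 mm tall; origin at the centre of its underside. To be left alone.
- label_roll: A white roll of labels standing on end, 84 mm across, 60 mm tall; origin at the centre of its underside. To be left alone.
- cup: A white tasting cup, 72 mm across, 80 mm tall; origin at the centre of its underside. To be left alone.
- cork_a: A cork standing on end in a far corner of the cork mat, 24 mm across, 44 mm tall; origin at the centre of its underside. To be left alone.
- cork_b: A cork standing on end beyond the jig, 24 mm across, 44 mm tall; origin at the centre of its underside. To be left alone.
- screwdriver: A screwdriver with a red handle lying beyond the jig, 200 mm long, 26 mm thick; origin at mid-length. To be left alone.

How it is judged:
By the outcome, as a careful person would: the job done as asked, in the order asked, and still so for the second after the job is handed in, with the robot touching nothing.
It also fails if it takes over 59 s, if anything falls off the work surface, if the arm or the gripper's body presses on something with over 40 N, if the wrist force passes 120 N, or if a joint passes its speed limit or range.

## Working session

There is one attempt and no reset: what is moved stays moved. The work goes in short steps, Python scripts to look and compute and a tool call to move; the robot and the scene stay as the last step left them, time stands still between calls to the robot, and variables do not carry over. Pictures are saved under pics/ and viewed, at most 10 in all, crops included, and the job is handed in when it is done.

Besides the shell and the picture viewer there is one more tool, called after ">>>" in YAML: its name, and indented under it one key for each argument. jog_arm: Moves the arm, as the interface text tells. Its arguments: {"type":"object","properties":{"plan":{"type":"array"},"claw":{"type":"number"},"force":{"type":"number"}},"required":["plan"]}

```bash
mkdir -p pics; cat > h.py <<'E'
import numpy as np, cv2
from cell import manip, camera, get_calibration
from scipy.spatial.transform import Rotation as Ro
def R(att):
    a=np.array(att,float)
    return a if a.shape==(3,3) else Ro.from_euler('xyz',a).as_matrix()
def snap(name,tag):
    c=get_calibration(name); p,d=camera(name)
    cv2.imwrite(f'pics/{tag}.png',p[:,:,::-1]); np.savez(f'pics/{tag}.npz',p=p,d=d,**{k:np.array(v) for k,v in c.items() if k in('fx','fy','cx','cy','origin','attitude')})
def cloud(tag):
    z=np.load(f'pics/{tag}.npz'); d=z['d']; v,u=np.mgrid[:480,:640]
    x=(u-z['cx'])/z['fx'];y=(v-z['cy'])/z['fy']
    if 'wrist' in tag or tag.startswith('w'):
        r=np.hypot(x,y); s=np.where(r>1e-9,np.tan(np.minimum(r,1.5))/np.maximum(r,1e-9),1); x=x*s;y=y*s
    P=np.stack([x*d,y*d,d],-1)@R(z['attitude']).T+z['origin']
    P[d==0]=np.nan
    return z['p'],P
E
python3 - <<'E'
from h import *
print(manip.read_state()); 
for n in('top','side','wrist'): print(get_calibration(n))
snap('top','top0'); snap('side','side0')
E
```

```text
{'clock': 0.0, 'joints': array([-1.40058494e+00,  3.00460128e-01,  1.52160481e+00,  1.92759678e-07,
        1.32071302e+00, -6.66295341e-02]), 'qd': array([ 0.0005038 ,  0.00079253, -0.00014645,  0.00044   , -0.00032764,
        0.0002951 ]), 'effort': array([-3.04583218e-04, -5.31809056e+01, -3.52734554e+01,  7.08380551e-02,
        2.44027114e-02, -1.22905931e-04]), 'eef_pos': array([ 128.97733684, -534.34712555,  178.78233618]), 'eef_rot': array([-3.14040999e+00, -7.91044244e-05,  2.36840830e-01]), 'wrist_force': array([-0.33266617, -0.12297151, -0.05583407]), 'moment': array([-0.01002556,  0.03585138,  0.00968018]), 'finger_force': 0.0, 'finger_gap': 93.86111730224168}
{'fx': 528.264056554072, 'fy': 528.264056554072, 'cx': 319.02038234336845, 'cy': 243.60853766806068, 'origin': array([ 318.06481416,  153.69911852, 1275.38258923]), 'attitude': array([-2.94587677, -0.01886549, -1.59934329])}
{'fx': 589.3765221290987, 'fy': 589.3765221290987, 'cx': 318.17581304379667, 'cy': 242.05971704163983, 'origin': array([ 549.33359409, 1238.99877673,  875.7748544 ]), 'attitude': array([-2.19528698e+00, -6.07402223e-04, -3.11238025e+00])}
{'fx': 371.64829954431775, 'fy': 371.64829954431775, 'cx': 313.63626003927016, 'cy': 238.39843246075668, 'origin': array([ 210.18232921, -514.44140742,  384.53989793]), 'attitude': array([ 2.85265500e+00,  1.54693406e-03, -1.33405036e+00])}
```

View pics/top0.png

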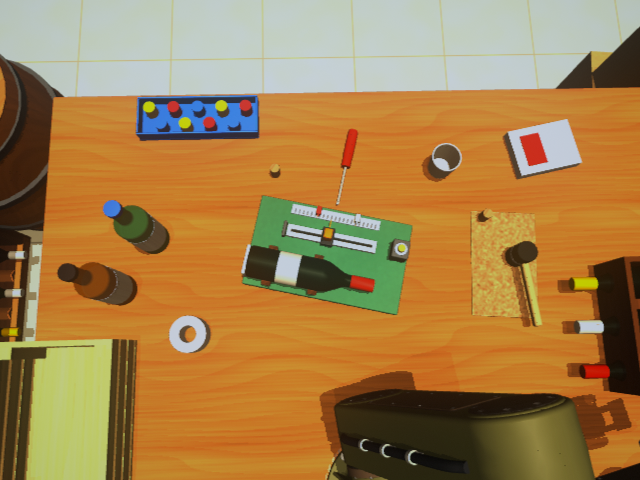

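View pics/side0.png

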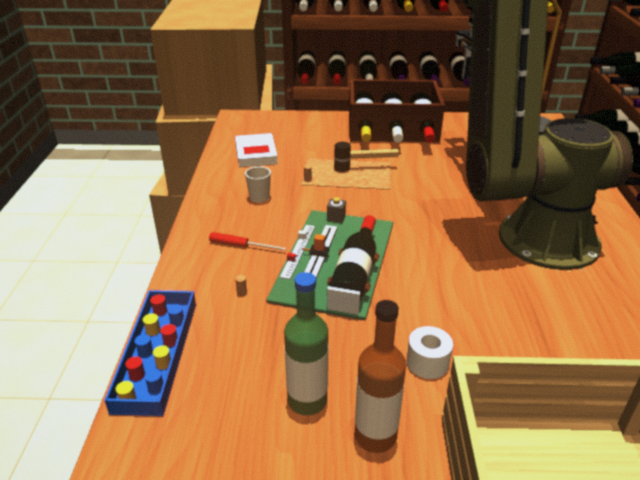

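The top view shows the stop at (328,235), the red clip at (319,210), the white clip at (358,217) and the pin at (401,248). The mallet head is at (522,253) and its handle ends at (538,325). The side view agrees. Next I'll turn these into positions.

```bash
python3 - <<'E'
from h import *
p,P=cloud('top0')
hsv=cv2.cvtColor(p,cv2.COLOR_RGB2HSV).astype(int); H,S,V=[hsv[...,i] for i in range(3)]
v,u=np.mgrid[:480,:640]; Z=P[...,2]
def box(a,b,c,d): return (u>=a)&(u<b)&(v>=c)&(v<d)
def rep(n,m):
    q=P[m&np.isfinite(Z)]; print(n,len(q),'med',np.median(q,0).round(1),'min',q.min(0).round(1),'max',q.max(0).round(1)); return q
g=rep('green',box(235,420,190,320)&(H>45)&(H<85)&(S>80)&(Z<30))
r=cv2.minAreaRect(g[:,:2].astype(np.float32)); print(r); print(cv2.boxPoints(r).round(1))
# orange stop
rep('post',box(315,342,222,248)&(Z>62)&(Z<85))
rep('post-orange',box(310,345,215,250)&(H>8)&(H<28)&(S>150))
rep('red',box(310,328,203,220)&((H<6)|(H>174))&(S>150))
rep('redtop',box(310,328,203,220)&((H<6)|(H>174))&(S>150)&(Z>24))
rep('white',box(350,366,208,226)&(Z>24))
rep('pin',box(390,412,236,262)&(Z>65))
rep('block',box(385,416,232,266)&(Z>50)&(Z<66))
rep('head',box(500,545,235,275)&(Z>65))
h=rep('handle',box(505,550,268,335)&(Z>35)&(Z<75))
print(cv2.minAreaRect(h[:,:2].astype(np.float32)))
rep('mat',box(470,540,210,320)&(Z<12)&(Z>-5)&(H<22)&(S<170))
rep('corka',box(475,500,205,225)&(Z>35))
bt=rep('bottle',box(240,350,240,295)&(Z>80)); print(cv2.fitLine(bt[:,:2].astype(np.float32),2,0,.01,.01).ravel())
E
```

```text
green 7643 med [546.6  60.1  12.6] min [ 392.4 -105.7    3. ] max [692.3 308.2  28.5]
((543.5062866210938, 101.8641357421875), (377.6808166503906, 224.61767578125), 76.90986633300781)
[[ 391.3  -56.6]
 [ 610.1 -107.5]
 [ 695.7  260.4]
 [ 476.9  311.2]]
post 88 med [580.1 102.1  72.5] min [568.6  90.4  63.8] max [593.  112.2  79.3]
post-orange 110 med [580.  102.6  71.9] min [568.1  90.6  10.8] max [623.1 113.4  79.3]
red 33 med [646.1 121.2  33.5] min [633.  115.9  17.7] max [657.  125.9  39. ]
redtop 32 med [646.3 121.2  33.6] min [633.  115.9  27.2] max [657.  125.9  39. ]
white 45 med [625.   28.4  33.1] min [611.6  21.5  24.1] max [638.2  34.1  37.7]
pin 60 med [541.  -66.8  71.7] min [523.  -76.4  65. ] max [558.7 -48.1  79.9]
block 276 med [537.9 -66.3  60.4] min [516.5 -90.3  50.4] max [565.7 -44.4  65.8]
head 411 med [ 524.  -353.7   82.6] min [ 500.  -380.3   65.1] max [ 548.6 -331.6   90.1]
handle 574 med [ 421.4 -366.    57.8] min [ 354.1 -385.1   39.1] max [ 490.7 -351.4   66.7]
((422.82373046875, -367.945068359375), (138.00521850585938, 19.693933486938477), 6.820101737976074)
mat 1750 med [ 519.1 -308.1    3.3] min [ 377.  -417.3   -5. ] max [ 643.  -240.8   11.7]
corka 89 med [ 625.  -284.9   46.4] min [ 614.5 -296.6   35.4] max [ 640.  -273.1   51.3]
bottle 1968 med [500.9 192.5  87.8] min [456.2  83.5  80. ] max [550.  292.5  99.2]
[2.2366339e-01 9.7466648e-01 5.0096881e+02 1.9250517e+02]
```

>>> jog_arm:
  plan: [0.04,0.05,0,0,0,-3,0.451,0.636,-0.02,0,0,-26.6,0.451,0.636,-0.02,0,0,-26.6,0.451,0.636,-0.02,0,0,-26.6,0.451,0.636,-0.02,0,0,-26.6,0.451,0.636,-0.02,0,0,-26.6,0.451,0.636,-0.02,0,0,-26.6,0.451,0.636,-0.02,0,0,-26.6,0.451,0.636,-0.02,0,0,-26.6,0.451,0.636,-0.02,0,0,-26.6,0.451,0.636,-0.02,0,0,-26.6,0.451,0.636,-0.02,0,0,-26.6,0.451,0.636,-0.02,0,0,-26.6,0.451,0.636,-0.02,0,0,-26.6,0.451,0.636,-0.02,0,0,-26.6,0.451,0.636,-0.02,0,0,-26.6,0.451,0.636,-0.02,0,0,-26.6,0.451,0.636,-0.02,0,0,-26.6,0.451,0.636,-0.02,0,0,-26.6,0.451,0.636,-0.02,0,0,-26.6]
  claw: 0.06

```text
clock: 2.1
eef_pos: [579.8, 100.4, 159.7]
eef_rot: [-3.142, -0.0, -0.229]
wrist_force: [-0.2, 0.5, 0.3]
finger_gap: 60.0
finger_force: 0.0
```

```bash
python3 - <<'E'
from h import *
s=manip.read_state(); print(s['clock'],s['eef_pos'],s['eef_rot'],s['joints'])
snap('wrist','w1')
E
```

```text
2.1 [579.78220073 100.39436513 159.6659491 ] [-3.14154044e+00 -3.43811931e-04 -2.28669334e-01] [ 1.09249586e-01  4.00844588e-01  1.43185926e+00 -6.70166824e-05
  1.30854713e+00  1.90873260e+00]
```

View pics/w1.png

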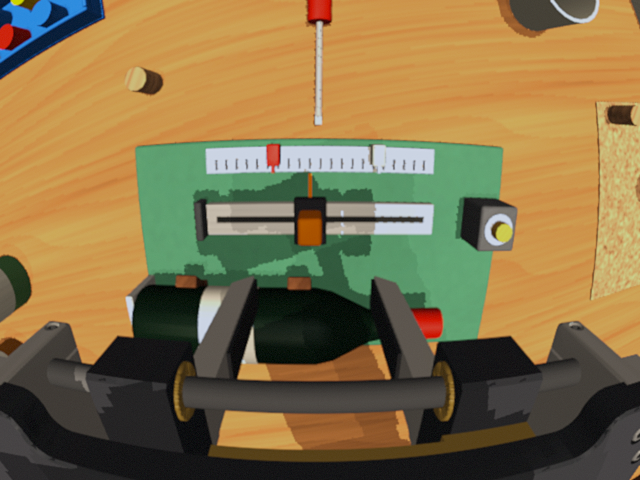

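The wrist view is clear: the pointer runs to about (310,173), the red clip ridge is near (273,166), the post is at (310,225) and the pin at (502,231).

```bash
cat > jig.py <<'E'
from h import *
def look(tag,px,ridge=None):
    p,P=cloud(tag); hsv=cv2.cvtColor(p,cv2.COLOR_RGB2HSV).astype(int); H,S,V=[hsv[...,i] for i in range(3)]
    v,u=np.mgrid[:480,:640]; Z=P[...,2]
    a=np.radians(-13.0); J=np.array([[np.cos(a),np.sin(a)],[-np.sin(a),np.cos(a)]])
    O=np.array([577.,94.])
    def rep(n,m):
        q=P[m&np.isfinite(Z)]
        if not len(q): print(n,'none');return
        j=(q[:,:2]-O)@J.T
        print(n,len(q),'world',np.median(q,0).round(1),'jig med',np.median(j,0).round(1),'x',j[:,0].min().round(1),j[:,0].max().round(1),'y',j[:,1].min().round(1),j[:,1].max().round(1))
    box=lambda a,b,c,d:(u>=a)&(u<b)&(v>=c)&(v<d)
    org=(H>8)&(H<22)&(S>170)
    jx=(P[...,:2]-O)@J.T
    rep('pointer',org&box(px-12,px+12,168,205)&(Z>20)&(jx[...,0]>22))
    rep('post',org&(Z>66)&(Z<78)&box(px-30,px+30,190,260))
    red=((H<5)|(H>175))&(S>150)&box(px-120,px+120,140,178)
    rep('red',red); rep('ridge',red&(jx[...,0]<54))
    rep('pin',box(470,530,200,262)&(H>20)&(H<35)&(S>120)&(Z>62))
    rep('strip',(V>150)&(S<40)&(Z<25)&box(200,440,145,176))
E
python3 - <<'E'
from jig import *
look('w1',310)
E
```

```text
pointer 75 world [613.2  96.8  30.3] jig med [34.7 10.8] x 24.9 46.6 y 9.9 12.7
post 704 world [583.5 104.1  72.6] jig med [ 4.2 11.3] x -8.6 15.3 y 1.5 21.4
red 266 world [648.8 122.5  33.3] jig med [63.5 43.8] x 49.0 72.6 y 38.3 49.2
ridge 12 world [636.9 125.6  33.6] jig med [51.3 44.3] x 49.0 53.6 y 43.7 44.8
pin 243 world [543.2 -65.   72.4] jig med [   3.  -162.5] x -5.5 11.1 y -171.4 -153.9
strip 5040 world [635.   83.1  15.4] jig med [58.7  2.4] x 45.8 71.0 y -110.0 112.5
```

>>> jog_arm:
  plan: [0.002,0.0025,-0.04,0,0,0,0.002,0.0025,-0.08,0,0,0,0.002,0.0025,-0.105,0,0,0,0.002,0.0025,-0.119,0,0,0,0.002,0.0025,-0.119,0,0,0]

```text
clock: 2.65
eef_pos: [581.3, 103.4, 39.2]
eef_rot: [3.141, 0.002, -0.228]
wrist_force: [0.4, 0.8, 1.4]
finger_gap: 59.9
finger_force: 0.0
```

>>> jog_arm:
  plan: [0,0,0,0,0,0,0,0,0,0,0,0,0,0,0,0,0,0,0,0,0,0,0,0,0,0,0,0,0,0]
  claw: 0.0
  force: 15

```text
clock: 3.15
eef_pos: [582.2, 103.9, 40.8]
eef_rot: [-3.141, -0.001, -0.227]
wrist_force: [-0.3, -0.2, 0.1]
finger_gap: 23.3
finger_force: 0.0
```

>>> jog_arm:
  plan: [0,0,0,0,0,0,0,0,0,0,0,0,0,0,0,0,0,0,0.001,0.004,0,0,0,0,0.003,0.012,0,0,0,0,0.005,0.022,0,0,0,0,0.007,0.029,0,0,0,0,0.0073,0.0318,0,0,0,0,0.0073,0.0318,0,0,0,0,0.0073,0.0318,0,0,0,0]

```text
clock: 4.15
eef_pos: [589.7, 136.4, 40.6]
eef_rot: [-3.141, -0.001, -0.227]
wrist_force: [1.4, 1.6, 4.3]
finger_gap: 19.9
finger_force: 15.0
```

```bash
python3 - <<'E'
from jig import *
snap('wrist','w2'); look('w2',310)
E
```

```text
pointer 28 world [630.9 127.7  29.6] jig med [45.  44.9] x 43.0 46.6 y 44.0 45.8
post none
red 470 world [651.8 122.5  33.3] jig med [66.6 44.6] x 59.4 73.5 y 39.4 50.4
ridge none
pin none
strip 3959 world [648.5 111.3  15.4] jig med [65.  32.8] x 58.6 70.9 y -36.4 112.2
```

View pics/w2.png

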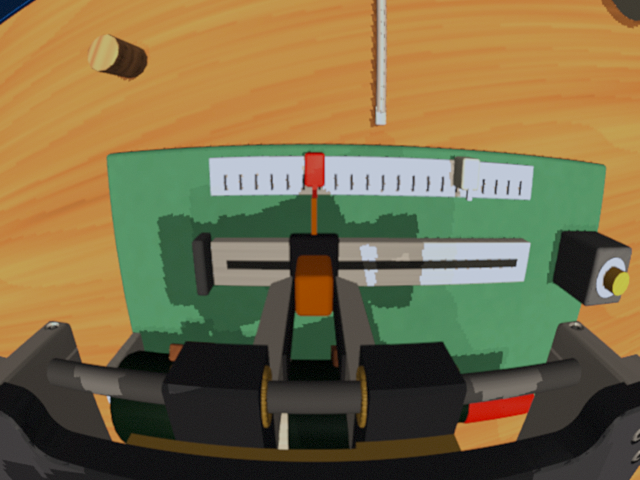

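The pointer (column 314) meets the red ridge (column 315). I'll check that below the millimetre.

```bash
python3 - <<'E'
from jig import *
p,P=cloud('w2'); a=np.radians(-13.0)
hsv=cv2.cvtColor(p,cv2.COLOR_RGB2HSV).astype(int)
for v in range(156,236,4):
    h=hsv[v,295:335]; m=(h[:,1]>150)&((h[:,0]<22)|(h[:,0]>174)); u=np.where(m)[0]+295
    if len(u):
        q=P[v,u]; jy=-np.sin(a)*(q[:,0]-577)+np.cos(a)*(q[:,1]-94)
        print(v,u.min(),u.max(),np.median(h[m,0]),'jy',((jy.min()+jy.max())/2).round(2),np.median(jy).round(2),'z',np.median(q[:,2]).round(1))
E
```

```text
156 305 323 3.0 jy nan nan z nan
160 305 323 4.0 jy 44.59 44.58 z 33.2
164 305 323 4.0 jy 44.59 44.58 z 33.5
168 305 323 4.0 jy 44.59 44.58 z 33.3
172 305 323 3.0 jy 44.6 44.58 z 33.3
176 304 323 3.0 jy 44.88 44.87 z 33.7
180 304 323 3.0 jy 44.89 44.87 z 33.2
184 305 323 3.0 jy 44.59 44.59 z 33.1
188 313 316 3.0 jy 44.3 44.3 z 33.7
192 313 316 1.5 jy 44.3 44.3 z 33.7
196 312 317 2.5 jy 44.21 44.3 z 32.8
200 311 316 14.0 jy 44.92 44.88 z 29.4
204 311 316 14.0 jy 44.91 44.88 z 29.9
208 311 316 14.0 jy 44.9 44.88 z 29.9
212 311 316 14.0 jy 44.92 44.89 z 29.8
216 311 316 14.0 jy 44.92 44.89 z 29.6
220 311 316 14.0 jy 44.92 44.89 z 29.2
224 311 316 14.0 jy 44.93 44.89 z 29.8
228 311 316 14.0 jy 44.92 44.89 z 29.5
232 311 316 14.0 jy 44.93 44.89 z 30.0
```

>>> jog_arm:
  plan: [-0.0001,-0.0004,0,0,0,0,-0.0001,-0.0004,0,0,0,0]

```text
clock: 4.4
eef_pos: [589.5, 135.5, 40.6]
eef_rot: [-3.141, -0.001, -0.228]
wrist_force: [-0.2, 2.2, 5.8]
finger_gap: 19.8
finger_force: 15.0
```

>>> jog_arm:
  plan: [0,0,0,0,0,0,0,0,0,0,0,0,0,0,0,0,0,0,0,0,0,0,0,0,0,0,0.02,0,0,0,0,0,0.06,0,0,0,0,0,0.11,0,0,0,0,0,0.12,0,0,0]
  claw: 0.05

```text
clock: 5.2
eef_pos: [591.1, 135.6, 166.3]
eef_rot: [-3.139, -0.008, -0.227]
wrist_force: [-0.4, -0.4, -0.7]
finger_gap: 50.1
finger_force: 0.0
```

```bash
python3 - <<'E'
from jig import *
s=manip.read_state(); print(s['eef_pos'],s['finger_gap'])
snap('wrist','w3')
p,P=cloud('w3'); a=np.radians(-13.0)
hsv=cv2.cvtColor(p,cv2.COLOR_RGB2HSV).astype(int)
for v in range(140,212,4):
    h=hsv[v,285:345]; m=(h[:,1]>150)&((h[:,0]<22)|(h[:,0]>174))&(P[v,285:345,2]>24); u=np.where(m)[0]+285
    if len(u):
        q=P[v,u]; jy=-np.sin(a)*(q[:,0]-577)+np.cos(a)*(q[:,1]-94)
        print(v,u.min(),u.max(),np.median(h[m,0]),'jy',np.median(jy).round(2),'z',np.median(q[:,2]).round(1))
# mallet from top view
p,P=cloud('top0');v,u=np.mgrid[:480,:640];Z=P[...,2]
m=(u>500)&(u<545)&(v>235)&(v<275)&(Z>79)&(Z<92); q=P[m][:,:2].astype(np.float32); print('head',cv2.minEnclosingCircle(q),q.mean(0),np.median(Z[m]))
m=(u>505)&(u<550)&(v>272)&(v<335)&(Z>52)&(Z<66); q=P[m][:,:2].astype(np.float32); print('handle',cv2.fitLine(q,2,0,.01,.01).ravel(),q.min(0),q.max(0),np.median(Z[m]))
E
```

```text
[591.12669095 135.56558608 166.25668167] 50.13446118711998
148 310 319 5.0 jy 43.98 z 31.3
152 309 319 3.0 jy 44.43 z 33.4
156 309 319 3.0 jy 44.43 z 33.4
160 309 319 3.0 jy 44.44 z 33.3
164 308 319 3.0 jy 44.89 z 33.7
168 310 318 2.0 jy 44.44 z 33.5
172 314 314 3.0 jy 44.44 z 33.2
176 313 315 9.0 jy 44.44 z 33.9
180 313 315 18.0 jy 44.45 z 30.6
184 313 315 14.0 jy 44.45 z 30.6
188 313 315 15.0 jy 44.45 z 29.7
192 313 315 14.0 jy 44.45 z 30.1
196 313 315 14.0 jy 44.46 z 29.9
200 313 316 12.5 jy 43.99 z 29.5
head ((524.80029296875, -355.7088928222656), 25.540613174438477) [ 524.5675 -356.0557] 83.23260626557885
handle [ 9.9328351e-01  1.1570575e-01  4.1595432e+02 -3.6805353e+02] [ 355.4287 -385.1027] [ 477.13892 -351.76193] 58.35961032493981
```

The stop is aligned, with both reading 44.45 after release. Now I'll move over the mallet.

>>> jog_arm:
  plan: [-0.01,-0.03,0.005,0,0,2,-0.115,-0.497,0.0,0,0,19.6,-0.115,-0.497,0.0,0,0,19.6,-0.115,-0.497,0.0,0,0,19.6,-0.115,-0.497,0.0,0,0,19.6,-0.115,-0.497,0.0,0,0,19.6,-0.115,-0.497,0.0,0,0,19.6,-0.115,-0.497,0.0,0,0,19.6,-0.115,-0.497,0.0,0,0,19.6,-0.115,-0.497,0.0,0,0,19.6,-0.115,-0.497,0.0,0,0,19.6,-0.115,-0.497,0.0,0,0,19.6,-0.115,-0.497,0.0,0,0,19.6,-0.115,-0.497,0.0,0,0,19.6,-0.115,-0.497,0.0,0,0,19.6]

```text
clock: 6.75
eef_pos: [474.6, -360.6, 160.2]
eef_rot: [-3.141, 0.0, 0.116]
wrist_force: [0.1, -0.1, 1.2]
finger_gap: 49.9
finger_force: 0.0
```

```bash
python3 - <<'E'
from jig import *
s=manip.read_state(); print(s['eef_pos'],s['eef_rot'],s['joints'])
snap('wrist','w4')
p,P=cloud('w4');v,u=np.mgrid[:480,:640];Z=P[...,2];X=P[...,0];Y=P[...,1]
m=(Z>80)&(Z<87)&(abs(X-525)<35)&(abs(Y+356)<35); q=P[m][:,:2].astype(np.float32); print('head',cv2.minEnclosingCircle(q),np.median(Z[m]))
m=(Z>54)&(Z<63)&(X>340)&(X<495)&(abs(Y+366)<35); q=P[m][:,:2].astype(np.float32); print('handle',len(q),cv2.fitLine(q,2,0,.01,.01).ravel(),cv2.minAreaRect(q))
E
```

```text
[ 474.61547899 -360.63166477  160.15016243] [-3.14130844e+00  1.75686968e-04  1.16082662e-01] [-7.11239732e-01  4.17950543e-01  1.40676634e+00  6.51263291e-05
  1.31720390e+00  7.43457608e-01]
head ((525.8265380859375, -355.45660400390625), 25.233776092529297) 83.30535952508455
handle 2756 [ 9.9315143e-01  1.1683428e-01  4.3139502e+02 -3.6581815e+02] ((426.0295104980469, -366.4284973144531), (140.42161560058594, 18.142650604248047), 6.720890998840332)
```

View pics/w4.png

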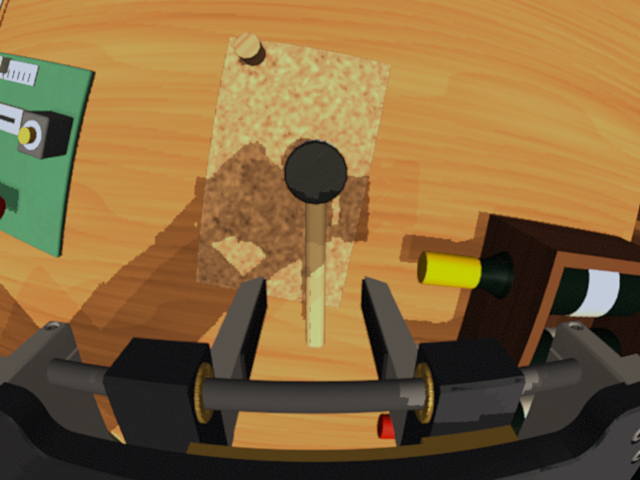

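The mallet is where I expected: head at (316,172), handle running to (316,345) between the fingers. I'll check the height of the crate beside it before going down.

```bash
python3 - <<'E'
from jig import *
for t in('top0','w4'):
    p,P=cloud(t);X,Y,Z=P[...,0],P[...,1],P[...,2]
    for y0 in range(-400,-520,-15):
        m=(X>410)&(X<550)&(Y<y0)&(Y>y0-15)&(Z<400)
        if t=='w4': m[300:]=False
        if m.any(): print(t,y0,Z[m].max().round(),X[m&(Z>20)].min() if (m&(Z>20)).any() else '')
p,P=cloud('top0')
E
```

```text
top0 -400 10.0 
top0 -415 7.0 
top0 -430 7.0 
top0 -445 7.0 
top0 -460 76.0 433.6688482266359
top0 -475 76.0 433.81987575262593
top0 -490 76.0 434.6483171490916
top0 -505 74.0 434.42696947749965
w4 -400 6.0 
w4 -415 3.0 
w4 -430 3.0 
w4 -445 3.0 
w4 -460 73.0 436.07187121229015
w4 -475 73.0 435.7762087305286
w4 -490 72.0 435.711651834266
w4 -505 72.0 435.65800257022556
```

>>> jog_arm:
  plan: [0,0,-0.04,0,0,0,0,0,-0.085,0,0,0,0,0,-0.115,0,0,0,0,0,-0.131,0,0,0,0,0,-0.131,0,0,0]

```text
clock: 7.3
eef_pos: [473.5, -360.3, 27.1]
eef_rot: [-3.139, 0.003, 0.116]
wrist_force: [0.2, -1.0, 0.1]
finger_gap: 50.0
finger_force: 0.0
```

>>> jog_arm:
  plan: [0,0,0,0,0,0,0,0,0,0,0,0,0,0,0,0,0,0,0,0,0,0,0,0,0,0,0,0,0,0,0,0,0,0,0,0,0,0,0,0,0,0,0,0,0,0,0,0]
  claw: 0.0
  force: 60

```text
clock: 8.1
eef_pos: [474.2, -362.0, 29.8]
eef_rot: [3.141, -0.0, 0.115]
wrist_force: [-2.8, 0.6, 5.7]
finger_gap: 16.2
finger_force: 60.0
```

>>> jog_arm:
  plan: [0,0,0.01,0,0,0,0,0,0.03,0,0,0,0,0,0.06,0,0,0,0,0,0.09,0,0,0,0,0,0.11,0,0,0,0,0,0.12,0,0,0,0,0,0.12,0,0,0,0,0,0.12,0,0,0]

```text
clock: 8.9
eef_pos: [473.8, -361.4, 148.1]
eef_rot: [-3.14, 0.001, 0.115]
wrist_force: [0.3, 1.0, -3.1]
finger_gap: 16.3
finger_force: 60.0
```

```bash
cat > head.py <<'E'
from jig import *
def head(tag):
    s=manip.read_state(); e=s['eef_pos']; print(s['clock'],e.round(1),s['eef_rot'].round(4),s['wrist_force'].round(1),s['moment'].round(2),s['finger_gap'])
    snap('wrist',tag); p,P=cloud(tag)
    d=P-e; yaw=s['eef_rot'][2]; lx=np.cos(yaw)*d[...,0]+np.sin(yaw)*d[...,1]; ly=-np.sin(yaw)*d[...,0]+np.cos(yaw)*d[...,1]
    m=(abs(lx-50)<35)&(abs(ly)<35)&(d[...,2]>40)&(d[...,2]<70); m[300:]=False
    q=P[m]; A=np.c_[lx[m],ly[m],np.ones(m.sum())]; c,*_=np.linalg.lstsq(A,d[...,2][m],rcond=None)
    print('tilt deg along x,y',np.degrees(np.arctan(c[:2])).round(2),'top dz',np.median(d[...,2][m]).round(1))
    print('head circle',cv2.minEnclosingCircle(q[:,:2].astype(np.float32)),'n',m.sum(),'localx',np.median(lx[m]),np.median(ly[m]))
E
python3 -c "
from head import *
head('w5')"
```

```text
8.9 [ 473.8 -361.4  148.1] [-3.1403e+00  1.2000e-03  1.1470e-01] [ 0.3  1.  -3.1] [0.12 0.11 0.02] 16.303446405544374
tilt deg along x,y [-3.13  0.16] top dz 50.7
head circle ((526.3639526367188, -354.6264343261719), 25.13376235961914) n 10023 localx 54.030150774250934 0.4056447603106932
```

The mallet is held, dipping about 3° at the head. I'll level it and carry it over the pin.

>>> jog_arm:
  plan: [0,0.008,0,0,-0.5,0,0.002,0.025,0,0,-1,0,0.004,0.05,0,0.1,-1.5,0,0.006,0.08,0,0.2,-2,0,0.008,0.115,0,0.3,-3,0,0.01,0.15,0,0.35,-3,0,0.011,0.185,0,0.35,-3,0,0.013,0.218,0,0.35,-3,0,0.014,0.246,0,0.35,-3,0,0.015,0.268,0,0.35,-3,0,0.016,0.282,0,0.35,-3,0,0.016,0.288,0,0.35,-3,0,0.016,0.289,0,0.35,-3,0,0.016,0.289,0,0.35,-3,0]

```text
clock: 10.35
eef_pos: [490.2, -73.2, 149.2]
eef_rot: [-3.142, -0.053, 0.114]
wrist_force: [0.4, 0.4, -3.2]
finger_gap: 16.3
finger_force: 60.0
```

```bash
python3 -c "
from head import *
head('w6'); snap('side','side6')"
```

```text
10.35 [490.2 -73.2 149.2] [-3.1415 -0.0526  0.1142] [ 0.4  0.4 -3.2] [-0.03  0.21 -0.06] 16.268385909136402
tilt deg along x,y [0.01 0.07] top dz 53.6
head circle ((539.9346923828125, -66.81903839111328), 25.187294006347656) n 10047 localx 51.26920990254538 0.5042621816511073
```

View pics/w6.png

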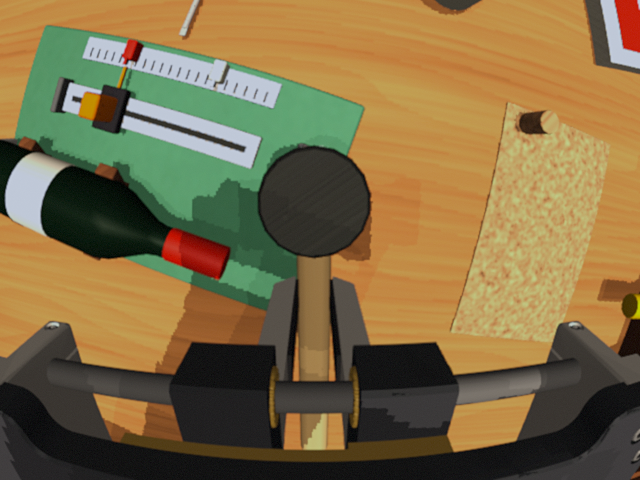

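>>> jog_arm:
  plan: [0.001,0.0005,-0.015,0,0,0,0.0015,0.001,-0.033,0,0,0,0.0015,0.001,-0.045,0,0,0,0.0015,0.001,-0.05,0,0,0,0.0015,0.001,-0.054,0,0,0,0.0015,0.001,-0.058,0,0,0,0.0015,0.001,-0.061,0,0,0,0.0015,0.001,-0.061,0,0,0]

```text
clock: 11.25
eef_pos: [491.9, -72.0, 89.0]
eef_rot: [3.141, -0.053, 0.115]
wrist_force: [-3.2, -0.3, 1.5]
finger_gap: 16.2
finger_force: 60.0
```

```bash
python3 -c "
from head import *
head('w7')"
```

```text
11.25 [491.9 -72.   89. ] [ 3.1413 -0.0533  0.1145] [-3.2 -0.3  1.5] [-0.08  0.72 -0.01] 16.15345077932094
tilt deg along x,y [1.54 0.02] top dz 55.3
head circle ((541.0706787109375, -65.69180297851562), 25.193180084228516) n 10194 localx 50.62607848800603 0.49915636016539766
```

>>> jog_arm:
  plan: [0,0,-0.002,0,0.5,0,0,0,-0.004,-0.1,1,0,0,0,-0.006,-0.2,1.7,0,0,0,-0.007,-0.25,2,0,0,0,-0.007,-0.25,2,0]

```text
clock: 11.8
eef_pos: [491.4, -72.4, 85.1]
eef_rot: [3.14, -0.017, 0.115]
wrist_force: [-31.5, 0.2, 49.8]
finger_gap: 16.6
finger_force: 60.1
```

```bash
python3 -c "
from head import *
head('w8')"
```

```text
11.8 [491.4 -72.4  85.1] [ 3.14   -0.017   0.1148] [-31.5   0.2  49.8] [0.01 6.01 0.  ] 16.632402775722024
tilt deg along x,y [0.82 0.18] top dz 55.8
head circle ((541.3079223632812, -65.88335418701172), 25.35362434387207) n 10470 localx 51.67160542141613 0.5960294862132338
```

Contact is firm, with the face at about 61 mm. I'll lift, move aside and look at the pin.

>>> jog_arm:
  plan: [0,0,0.004,0,0,0,0,0,0.012,0,0,0,0,0,0.03,0,0,0,0,0,0.055,0,0,0,0,-0.01,0.066,0,0,0,0,-0.03,0.068,0,0,0,0,-0.06,0.068,0,0,0,0,-0.085,0.068,0,0,0,0,-0.098,0.068,0,0,0,0,-0.1,0.068,0,0,0,0,-0.1,0.068,0,0,0]

```text
clock: 12.95
eef_pos: [491.6, -171.5, 149.1]
eef_rot: [-3.141, -0.017, 0.114]
wrist_force: [0.3, 0.4, -3.5]
finger_gap: 16.2
finger_force: 60.0
```

```bash
python3 - <<'E'
from head import *
head('w9')
snap('top','top9')
for t in('top0','top9','w9'):
    p,P=cloud(t);X,Y,Z=P[...,0],P[...,1],P[...,2]
    r=np.hypot(X-542,Y+66)
    a=(r<7)&(Z>40)&(Z<100); b=(r>13)&(r<18)&(Z>40)&(Z<100)
    print(t,a.sum(),b.sum(),np.median(Z[a]),np.median(Z[b]))
top=cv2.imread('pics/top9.png')[190:290,280:440]; w=cv2.imread('pics/w9.png')[90:330,40:440]
cv2.imwrite('pics/c9.png',np.vstack([cv2.resize(top,(400,250),interpolation=cv2.INTER_CUBIC),w]))
E
```

```text
12.95 [ 491.6 -171.5  149.1] [-3.1414 -0.0172  0.1142] [ 0.3  0.4 -3.5] [ 0.04  0.13 -0.02] 16.207821377304054
tilt deg along x,y [-2.01  0.02] top dz 51.8
head circle ((543.2351684570312, -164.9553985595703), 25.112337112426758) n 10050 localx 53.08291715013726 0.4755773399462351
top0 27 88 72.67290499355386 60.848970522306104
top9 27 85 61.45152879552984 60.70373719008148
w9 199 662 60.872146219621754 60.56559024891379
```

View pics/c9.png

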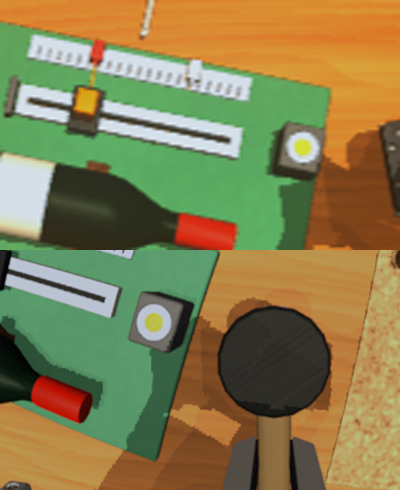

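The pin looks flush, with only about 0.3 mm of residual. There's plenty of time, so I'll press once more with a flatter face, shifted so that tilt matters less.

>>> jog_arm:
  plan: [0.001,0.015,0,0,0,0,0.004,0.045,0,0,0,0,0.008,0.075,0,0,0,0,0.011,0.094,0,0,0,0,0.011,0.1,-0.004,0,0,0,0.011,0.1,-0.02,0,0,0,0.011,0.1,-0.04,0,0,0,0.011,0.1,-0.054,0,0,0,0.011,0.1,-0.06,0,0,0,0.011,0.1,-0.063,0,0,0,0.011,0.1,-0.0645,0,0,0,0.011,0.1,-0.0645,0,0,0]

```text
clock: 14.25
eef_pos: [502.5, -71.7, 86.7]
eef_rot: [3.141, -0.018, 0.115]
wrist_force: [-10.8, 1.3, 14.9]
finger_gap: 16.2
finger_force: 60.0
```

```bash
python3 -c "
from head import *
head('w10')"
```

```text
14.25 [502.5 -71.7  86.7] [ 3.1411 -0.0177  0.1148] [-10.8   1.3  14.9] [0.3  2.08 0.11] 16.163129526180334
tilt deg along x,y [-0.35  0.12] top dz 53.7
head circle ((553.1861572265625, -65.0541000366211), 25.237377166748047) n 10209 localx 52.39182746980922 0.9320431976401755
```

>>> jog_arm:
  plan: [0,0,-0.001,0,0,0,0,0,-0.002,0,0,0,0,0,-0.002,0,0,0]

```text
clock: 14.6
eef_pos: [502.5, -71.9, 86.2]
eef_rot: [3.141, -0.018, 0.115]
wrist_force: [-23.1, 2.1, 36.3]
finger_gap: 16.5
finger_force: 60.1
```

>>> jog_arm:
  plan: [0,0,0.004,0,0,0,0,0,0.014,0,0,0,0,0,0.035,0,0,0,0,-0.005,0.055,0,0,0,0,-0.02,0.065,0,0,0,0,-0.045,0.066,0,0,0,0,-0.075,0.066,0,0,0,0,-0.095,0.066,0,0,0,0,-0.1,0.066,0,0,0,0,-0.1,0.066,0,0,0]

```text
clock: 15.6
eef_pos: [502.5, -172.5, 148.6]
eef_rot: [-3.142, -0.017, 0.113]
wrist_force: [0.0, 0.8, -2.7]
finger_gap: 16.0
finger_force: 60.0
```

```bash
python3 - <<'E'
from head import *
head('w11')
for t in('w9','w11'):
    p,P=cloud(t);X,Y,Z=P[...,0],P[...,1],P[...,2]
    hsv=cv2.cvtColor(p,cv2.COLOR_RGB2HSV).astype(int)
    br=(hsv[...,0]>20)&(hsv[...,0]<38)&(hsv[...,1]>110)&(np.hypot(X-542,Y+66)<20)
    c=P[br].mean(0); r=np.hypot(X-c[0],Y-c[1])
    for lo,hi in((0,4),(4,7),(7,9),(9,11),(11,14),(14,19)):
        m=(r>=lo)&(r<hi)&(Z>50)&(Z<75); print(t,c.round(1),lo,m.sum(),Z[m].mean().round(2),np.median(Z[m]).round(2))
E
```

```text
15.6 [ 502.5 -172.5  148.6] [-3.1416 -0.0172  0.1132] [ 0.   0.8 -2.7] [0.03 0.19 0.04] 16.022026549511644
tilt deg along x,y [-1.95  0.07] top dz 51.7
head circle ((554.1304321289062, -165.93215942382812), 25.06128692626953) n 10042 localx 53.09924287392887 0.4856804808926567
w9 [542.4 -65.8  61. ] 0 67 60.9 60.83
w9 [542.4 -65.8  61. ] 4 139 60.97 60.94
w9 [542.4 -65.8  61. ] 7 136 60.95 60.93
w9 [542.4 -65.8  61. ] 9 180 60.96 60.97
w9 [542.4 -65.8  61. ] 11 314 60.9 60.9
w9 [542.4 -65.8  61. ] 14 696 60.48 60.5
w11 [nan nan nan] 0 0 nan nan
w11 [nan nan nan] 4 0 nan nan
w11 [nan nan nan] 7 0 nan nan
w11 [nan nan nan] 9 0 nan nan
w11 [nan nan nan] 11 0 nan nan
w11 [nan nan nan] 14 0 nan nan<stdin>:7: RuntimeWarning: Mean of empty slice.
  ret = um.true_divide(
<stdin>:9: RuntimeWarning: Mean of empty slice.
  ret = ret.dtype.type(ret / rcount)
  return _methods._mean(a, axis=axis, dtype=dtype,
```

>>> jog_arm:
  plan: [-0.002,-0.01,0,0,-0.5,0,-0.006,-0.035,0,0.1,-1,0,-0.011,-0.068,0,0.15,-1.5,0,-0.017,-0.105,0,0.25,-2,0,-0.022,-0.138,0,0.25,-2,0,-0.026,-0.162,0,0.25,-2,0,-0.029,-0.176,0,0.25,-2,0,-0.029,-0.179,0,0.25,-2,0,-0.029,-0.179,-0.01,0.25,-2,0,-0.029,-0.179,-0.035,0.25,-2,0,-0.029,-0.179,-0.065,0.25,-2,0,-0.029,-0.179,-0.09,0.25,-2,0,-0.029,-0.179,-0.108,0.25,-2,0,-0.029,-0.179,-0.114,0.25,-2,0,-0.029,-0.179,-0.115,0.25,-2,0,-0.029,-0.179,-0.115,0.25,-2,0]

```text
clock: 17.25
eef_pos: [474.3, -350.5, 34.6]
eef_rot: [3.141, -0.053, 0.115]
wrist_force: [-0.1, -0.2, -3.3]
finger_gap: 16.3
finger_force: 60.0
```

```bash
python3 -c "
from head import *
head('w12')"
```

```text
17.25 [ 474.3 -350.5   34.6] [ 3.1409 -0.0535  0.1153] [-0.1 -0.2 -3.3] [ 0.04  0.16 -0.  ] 16.308684200934707
tilt deg along x,y [0.07 0.02] top dz 53.6
head circle ((524.037841796875, -343.9656066894531), 25.129426956176758) n 10039 localx 51.1999167816053 0.523570836892703
```

View pics/w12.png

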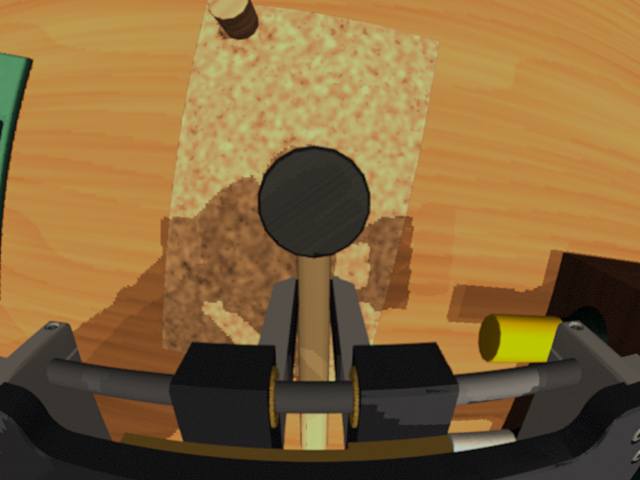

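The mallet hangs level, with its head at (314,202) above the middle of the mat and its face about 5 mm above the cork. I'll lower it and release.

>>> jog_arm:
  plan: [0,0,-0.002,0,0,0,0,0,-0.004,0,0,0,0,0,-0.0052,0,0,0,0,0,-0.0052,0,0,0]

```text
clock: 17.7
eef_pos: [473.6, -351.2, 29.5]
eef_rot: [3.141, -0.053, 0.115]
wrist_force: [-5.3, 1.8, 6.1]
finger_gap: 16.1
finger_force: 60.0
```

>>> jog_arm:
  plan: [0,0,0,0,0,0,0,0,0,0,0,0,0,0,0,0,0,0,0,0,0,0,0,0,0,0,0,0,0,0,0,0,0,0,0,0]
  claw: 0.05

```text
clock: 18.3
eef_pos: [473.7, -350.7, 28.6]
eef_rot: [-3.141, -0.053, 0.115]
wrist_force: [0.4, 0.4, 0.5]
finger_gap: 49.8
finger_force: 0.0
```

>>> jog_arm:
  plan: [0,0,0.01,0,0,0,0,0,0.03,0,0,0,-0.005,0,0.07,0,0,0,-0.01,0,0.115,0,0,0,-0.02,0,0.15,0,0,0,-0.02,0,0.16,0,0,0,-0.02,0,0.16,0,0,0]

```text
clock: 19.0
eef_pos: [454.1, -351.1, 190.5]
eef_rot: [3.139, -0.055, 0.115]
wrist_force: [0.5, -0.1, -0.7]
finger_gap: 50.5
finger_force: 0.0
```

```bash
python3 - <<'E'
from h import *
s=manip.read_state(); print(s['clock'],s['eef_pos'],s['wrist_force'])
snap('top','top13')
for t in('top0','top13'):
    p,P=cloud(t);X,Y,Z=P[...,0],P[...,1],P[...,2]
    r=np.hypot(X-540.5,Y+66.5)
    a=(r<7)&(Z>40)&(Z<100); b=(r>13)&(r<18)&(Z>40)&(Z<100)
    print(t,'pin',np.median(Z[a]),np.median(Z[b]))
    m=(Z>79)&(Z<90)&(abs(X-525)<60)&(abs(Y+350)<60)
    print('head',m.sum(),np.median(P[m],0))
snap('wrist','w13')
cv2.imwrite('pics/c13.png',np.hstack([cv2.imread('pics/top13.png')[80:400,60:560],cv2.imread('pics/w13.png')[0:320:1,180:480]]))
E
```

```text
19.0 [ 454.12231982 -351.12370505  190.48645728] [ 0.45700367 -0.0549923  -0.74585715]
top0 pin 72.9756759788985 61.151540681223196
head 342 [ 524.5462006  -356.02427734   83.23211276]
top13 pin 62.57242343638495 60.99470109442086
head 338 [ 522.44204941 -345.50918756   83.49253229]
```

View pics/c13.png

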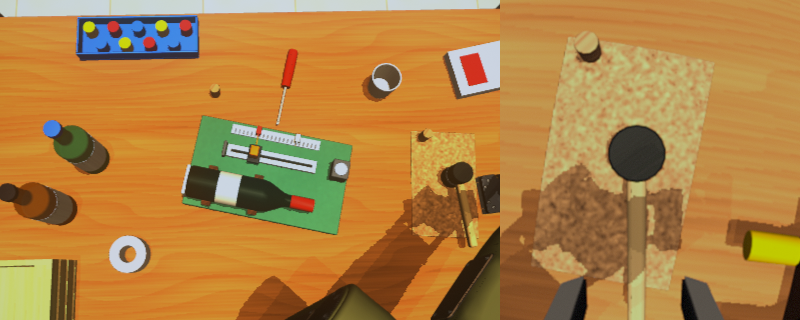

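The mallet stands on the mat and everything else is in place. The pin block looks different from before, so I'll check it from near.

>>> jog_arm:
  plan: [0,0.03,0.005,0,0,0,0,0.07,0.01,0,1,0,0.01,0.115,0.01,0,2,0,0.02,0.16,0.01,-0.3,3,0,0.02,0.205,0.01,-0.3,3,0,0.02,0.245,0.01,-0.3,3,0,0.02,0.272,0,-0.3,3,0,0.02,0.285,-0.01,-0.3,3,0,0.02,0.285,-0.02,-0.3,3,0,0.02,0.285,-0.02,-0.3,3,0]

```text
clock: 20.1
eef_pos: [473.0, -66.3, 166.5]
eef_rot: [-3.14, 0.003, 0.115]
wrist_force: [-0.7, 0.8, 0.4]
finger_gap: 49.8
finger_force: 0.0
```

```bash
python3 - <<'E'
from h import *
print(manip.read_state()['eef_pos'])
snap('wrist','w14'); p,P=cloud('w14');X,Y,Z=P[...,0],P[...,1],P[...,2]
r=np.hypot(X-542.5,Y+65.8)
for lo,hi in((0,4),(4,7),(7,9),(9,11),(11,14),(14,19)):
    m=(r>=lo)&(r<hi)&(Z>50)&(Z<75); print(lo,m.sum(),np.median(Z[m]).round(2),np.median(p[m],0))
m=(r<5); v,u=np.where(m); cv,cu=int(v.mean()),int(u.mean()); print(cu,cv)
c=cv2.imread('pics/w14.png')[max(cv-50,0):cv+50,max(cu-65,0):cu+65]; t=cv2.imread('pics/top13.png')[225:275,370:435]
cv2.imwrite('pics/c14.png',np.hstack([cv2.resize(c,(390,300),interpolation=cv2.INTER_CUBIC),cv2.resize(t,(390,300),interpolation=cv2.INTER_CUBIC)]))
E
```

```text
[472.99303628 -66.31825236 166.54983446]
0 73 60.81 [189. 198. 213.]
4 145 60.82 [189. 198. 213.]
7 145 60.91 [189. 198. 213.]
9 178 60.78 [189. 198. 213.]
11 339 60.74 [190. 199. 214.]
14 733 60.43 [125. 123. 117.]
323 147
```

View pics/c14.png

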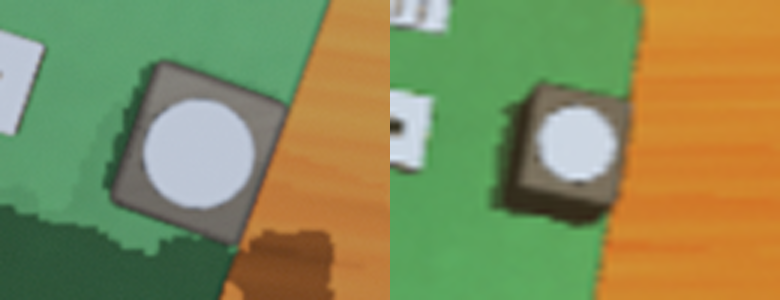

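The brass top has now gone below the thin white collar on the block, so the pin is fully down. The arm is touching nothing, so I'm handing in.

```bash
python3 -c "
from cell import manip
print(manip.sign_off())"
```

```text
the job is handed in; nothing more can be done
None
```

I handed the job in at about 20 s: the orange stop's pointer lines up with the red clip, the pin measures flush with its block (knocked with the mallet only), and the mallet is standing on its head on the cork mat.

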